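# Send two case carriers down the gravity rail

## Task

Two dental case carriers, one blue and one red, are parked in the dark steel T-track on the right; send both down the sloped gravity rail on the left. Slide each one along the track to the end where the lips are cut away (orange end stop), lift it off, hook its rollers over the bar in the yellow-marked upper part of the rail and let go there, so that it rolls down by itself - do not push or guide it down the lower part - until the first stands against the stop and the second against the first. Either order and either way round will do; keep the carriers upright and leave everything else on the bench where it stands.

Things in the scene. Friction and masses are not known exactly. Their poses are not given: they have to be found in the camera images.
- blue_carrier: Blue case carrier: C-shaped roller hanger 76 long (x, its travel) x 76 wide (y) x 166 high, 0.26 kg, with a fixed dental model. Origin: centre of the underside of its foot, z up. Going up: T-foot flange 66x30x5 (slippery), stem 10 wide, tray 70x76 at heights 16 to 26, model up to 49, open mouth 49 to 93, rollers, top plate 120 to 126, grip 126 to 166.
- blue_carrier_hook (a point): Blue carrier: point midway between its two white rollers, on their running line, 97 above its origin. Rollers at x = +-24, y = 0, free-running, running radius 9; their flanges (down to height 93) stand 13 apart, flaring to 21, and guide a 10 wide bar. Below them lies the mouth, open to the carrier's -y, closed at its +y by two upright wires (y = +36.5).
- blue_carrier_grip (a point): Middle of the blue carrier's grip, a blue block 40 (x) x 20 (y) x 40 high; 148 above the carrier's origin. Take it from above across the 20.
- red_carrier: Red case carrier, built exactly like the blue one, but with red tray and grip. Origin: centre of the underside of its foot; z up, x along its travel, mouth open to its -y.
- red_carrier_hook (a point): Red carrier: point midway between its rollers on their running line, 97 above its origin.
- red_carrier_grip (a point): Middle of the red carrier's grip block (40 x 20 x 40), 148 above the carrier's origin.
- track: Dark steel T-track fixed to the bench, 350 long (x) x 56 x 18 high; origin: centre of its underside, x towards the open end. Slot 36 wide from height 4 to 12, lips with a 16 gap from 12 to 18. Both carriers stand in it in line (which is outer varies), their axes along the track's, mouths to its -y. The feet slide with 3 play sideways and up, little friction.
- track_open (a point): Centre of the open pocket, on the slot floor (height 4), x = +121 of the track. The lips end at x = +77, the orange end stop's face is at +165; a carrier (foot 66 long) whose origin is within 9 of here lifts straight out. Between track and rail stands a fixed articulator, 140 high: carry over or round it.
- track_closed (a point): Point on the slot floor (height 4) near the closed end, on the slot's axis, 252 from track_open.
- rail: Gravity rail fixed to the bench: bar on edge, 10 wide x 14 high, 386 long, on a post at each end, over a base 400x80x8. Origin: centre of the base's underside; x level, downhill. Bar top 140 high in the middle, falling 0.09 rad; end stops reach 30 above it. A carrier hooked on with its middle beyond x = -30 must not be touched.
- rail_load (a point): Point on the bar's top in the middle of the yellow loading part (rail x = -170 to -60), x = -115. Hook a carrier on by moving it sideways, mouth first, until the bar is under its rollers, then lowering it. Let go here, it rolls down by itself in 2 to 5 s (damped rollers).
- rail_park1 (a point): Point on the bar's top where the hook point of the first carrier comes to rest, against the rubber-faced stop at the lower end.
- rail_park2 (a point): Point on the bar's top where the hook point of the second carrier comes to rest against the first, 76 uphill of rail_park1.
- blue_jar: Bystander: white jar with blue lid, 48 diameter x 55 mm; origin at the centre of its underside. Leave it alone.
- glue_bottle: Bystander: white bottle with black cap, 32 diameter x 80 mm; origin at the centre of its underside. Leave it alone.
- rubber_bowl: Bystander: small green bowl, 68 diameter x 42 mm; origin at the centre of its underside. Leave it alone.
- orange_jar: Bystander: white jar with orange-red lid, 45 diameter x 55 mm; origin at the centre of its underside. Leave it alone.
- pink_model: Bystander: pink dental model, 54x60x28 mm; origin at the centre of its underside. Leave it alone.
- wax_block: Bystander: cream wax block, 56x86x19 mm; origin at the centre of its underside. Leave it alone.

How it is judged:
By the outcome, as a careful person would: the job done as asked, in the order asked, and still so for the second after the job is handed in, with the robot touching nothing.
It also fails if it takes over 70 s, if anything falls off the work surface, if the arm or the gripper's body presses on something with over 40 N, if the wrist force passes 120 N, or if a joint passes its speed limit or range.

## Robot

A 6-joint arm with a two-finger parallel gripper is mounted at the origin on a cart in front of the work surface, level with it; the furniture and walls round the work are solid. World frame = base frame: x ahead of the robot, y to its left, z up, the work surface at z = 0. Lengths are in m, angles in rad, forces in N, time in s.
With the tool pointing down it reaches from about 0.375 to 0.9 m from the base axis. Payload 3.1 kg.
Tool frame: the origin (TCP) lies between the finger pads; the fingertips stand 25 mm ahead of it and the grasp point (between the pads) lies 6 mm ahead of it; z points along the fingers, y is the direction in which the jaws open and shut (so a half turn about z gives the same grasp; the last joint's range is limited). The gripper opens to 85 mm and grips with 20 to 120 N. Pads are 22 mm wide; open, the fingers measure 114 mm over their backs; the gripper's body (76 mm by 85 mm) begins 54 mm behind the grasp point. The pads swing forward as they close: fully open they stand 13 mm farther back than shut.
Start: joints at [-1.317, 0.527, 1.433, -0, 1.181, -0.178], TCP at [0.262, -0.568, 0.256] pointing down, gripper open.
Joint ranges: [-3.08, 3.08], [-0.75, 2.2], [0.22, 2.44], [-1.43, 4.57], [0, 2.65], [-2.85, 2.85]. Speed limits (rad/s): [2.79, 2.79, 3.14, 3.14, 3.14, 3.14].

## Interface

Orientations are given as a rotation vector (axis times angle).
In Python, from bench import arm, read_camera, calibration gives the robot as it stands. The module is installed in compiled form; this text tells all that it offers.
- The arm moves only by the shell command python3 -m handwheel 'ROWS' [FORCE]. ROWS is JSON, a list of rows, each a list of 3 entries, a list of its own where there are three numbers: the opening, from -1 (shut) to 1 (fully open), then the shift along the tool's x, y, z in m, then the turn, a rotation vector about the tool's x, y, z in rad. A call has 1 to 8 rows; each row is the pose to reach, as a shift and turn from the pose measured when the call began, along the tool's axes at that moment; what a row does not reach only later rows make up. A row lasts 1/10 s, in which the tool goes at most 50 mm and 8.59 degrees, less where a joint would pass 70% of its speed; a pose out of reach is approached as far as the arm can. A call with a gripper value outside its range is refused whole. The fingers move at their own pace and stop on an object; FORCE is the grip in N (left out, the last holds). Time passes only in rows, so rows that repeat a pose let the fingers close. It gives the time, the measured TCP pose, the force and the opening at its end, in the units of the state.
- arm.observe(): the state, without advancing time (a new reading comes with each control period).
- read_camera(name): name is "scene" or "top" or "wrist"; returns the picture (420x560x3 uint8, red, green, blue); there is no depth.
- calibration(name): a dict with "mtx" (3x3 intrinsics, pixels), "extrinsics" (4x4, takes a point from camera to world coordinates); the wrist camera has in their place "T_tool_cam" (4x4, takes a point from camera to tool coordinates, whose origin is the TCP and whose axes are the flange's). Camera axes: x right, y down, z forward; pixel columns grow to the right and rows downward; lengths in m; the calibration is good to about 2 mm. A picture is of the moment at which its call begins: read the wrist's pose just before it. calibration takes no time and is no camera call.
- arm.close_job(): hands the job in, once; it reports no verdict.
The state is a dict: "clock": time; "joints": joint angles; "joint_velocities": joint speeds; "joint_torque": joint torques, N m; "eef_pos": TCP position; "tool_rot": TCP orientation; "contact_force": force on the tool from outside, world axes, zero at the start; "wrist_torque": the same for the moment, N m; "opening": opening from 0.0 (shut) to 1.0 (fully open).
Only numpy, scipy, OpenCV 4.12 (cv2) and the standard library are available. Lean on these libraries where they do the work, as an engineer would, in place of code of your own. Each camera call takes 0.05 s, during which the arm holds its last target. There are 200 camera calls.

## Working session

There is one attempt and no reset: what is moved stays moved. The work goes in short steps, Python scripts to look and compute and a shell command to move; the robot and the scene stay as the last step left them, time stands still between calls to the robot, and variables do not carry over. Pictures are saved under pics/ and viewed, about 8 in all and at most 12, crops included, and the job is handed in when it is done.

```bash
mkdir -p pics; python3 - <<'E'
from bench import arm, read_camera, calibration
import cv2, numpy as np
np.set_printoptions(precision=4,suppress=True)
s=arm.observe();print(s)
for n in("scene","top"):
    im=read_camera(n); cv2.imwrite(f"pics/{n}0.png",cv2.resize(im[:,:,::-1],(800,600),interpolation=cv2.INTER_CUBIC))
    cv2.imwrite(f"pics/{n}0_raw.png",im[:,:,::-1])
for n in("scene","top","wrist"):print(n,calibration(n))
E
```

```text
{'clock': 0.0, 'joints': array([-1.3175,  0.5285,  1.4339, -0.    ,  1.1814, -0.1785]), 'joint_velocities': array([ 0.0002, -0.0001,  0.0001,  0.0002,  0.0001,  0.0001]), 'joint_torque': array([ -0.0019, -44.2353, -17.8024,  -0.0001,   0.0083,  -0.    ]), 'eef_pos': array([ 0.2614, -0.567 ,  0.2553]), 'tool_rot': array([-3.0665, -0.6725,  0.0001]), 'contact_force': array([-0.1367,  1.2561, -0.3441]), 'wrist_torque': array([ 0.0061, -0.0053,  0.0268]), 'opening': 0.9960536058678742}
scene {'mtx': array([[417.7433,   0.    , 278.0467],
       [  0.    , 417.7433, 209.35  ],
       [  0.    ,   0.    ,   1.    ]]), 'extrinsics': array([[-0.7658, -0.4609,  0.4485, -0.0093],
       [-0.643 ,  0.5613, -0.521 ,  0.596 ],
       [-0.0116, -0.6873, -0.7262,  0.9252],
       [ 0.    ,  0.    ,  0.    ,  1.    ]])}
top {'mtx': array([[402.7125,   0.    , 273.7338],
       [  0.    , 402.7125, 207.3821],
       [  0.    ,   0.    ,   1.    ]]), 'extrinsics': array([[ 0.0163, -0.9912,  0.1315,  0.3308],
       [-0.9999, -0.0165, -0.0004,  0.0317],
       [ 0.0025, -0.1315, -0.9913,  1.4281],
       [ 0.    ,  0.    ,  0.    ,  1.    ]])}
wrist {'mtx': array([[309.8127,   0.    , 278.1386],
       [  0.    , 309.8127, 203.7004],
       [  0.    ,   0.    ,   1.    ]]), 'T_tool_cam': array([[-0.0005, -0.9556, -0.2945,  0.0743],
       [ 1.    , -0.0004, -0.0004,  0.    ],
       [ 0.0002, -0.2945,  0.9556, -0.1171],
       [ 0.    ,  0.    ,  0.    ,  1.    ]])}
```

View pics/top0.png

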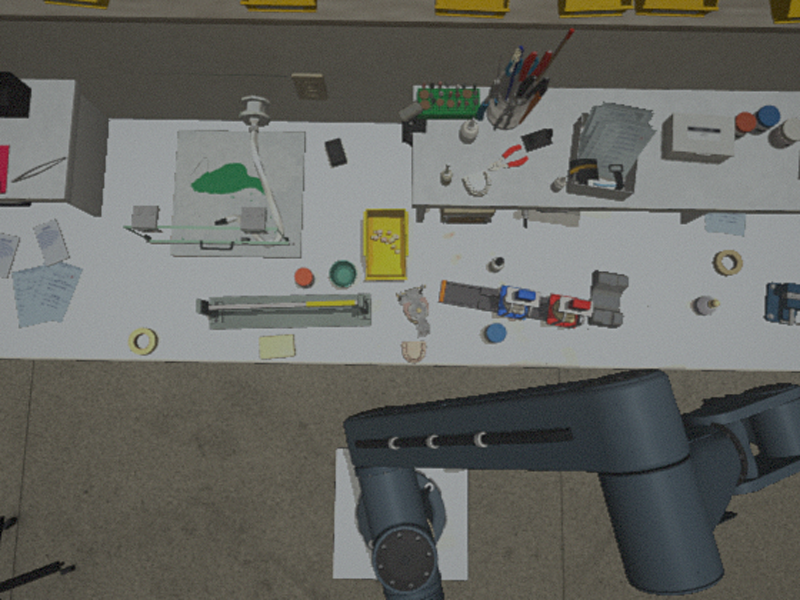

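View pics/scene0.png

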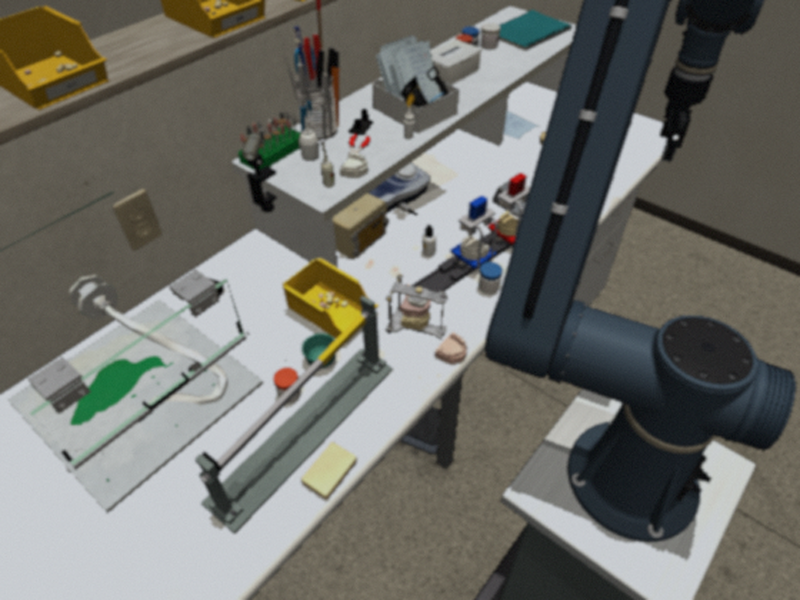

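```bash
cat > h.py <<'E'
from bench import arm, read_camera, calibration
import cv2, numpy as np
from scipy.spatial.transform import Rotation as R
np.set_printoptions(precision=4,suppress=True)
def tool(s=None):
    s=s or arm.observe(); T=np.eye(4); T[:3,:3]=R.from_rotvec(s['tool_rot']).as_matrix(); T[:3,3]=s['eef_pos']; return T
def ray(name,px,z,T=None):
    c=calibration(name); E=T@c['T_tool_cam'] if name=='wrist' else c['extrinsics']
    d=E[:3,:3]@np.linalg.solve(c['mtx'],[px[0],px[1],1.]); o=E[:3,3]
    return o+d*(z-o[2])/d[2]
def proj(name,P,T=None):
    c=calibration(name); E=T@c['T_tool_cam'] if name=='wrist' else c['extrinsics']
    p=c['mtx']@(E[:3,:3].T@(np.array(P)-E[:3,3])); return p[:2]/p[2]
def goal(pos,yaw=None):
    """shift/turn in current tool axes to reach TCP pos; tool down, tool y at world angle yaw"""
    T=tool(); print('shift',T[:3,:3].T@(np.array(pos)-T[:3,3]))
    if yaw is not None:
        y=np.array([np.cos(yaw),np.sin(yaw),0]); z=np.array([0,0,-1.]); 
        if y@T[:3,1]<0:y=-y
        M=np.c_[np.cross(y,z),y,z]; print('turn',R.from_matrix(T[:3,:3].T@M).as_rotvec())
E
python3 - <<'E'
import cv2,numpy as np
im=cv2.imread('pics/top0_raw.png')
a=cv2.resize(im[188:238,300:450],None,fx=5,fy=5,interpolation=cv2.INTER_CUBIC)
b=cv2.resize(im[190:238,130:280],None,fx=5,fy=5,interpolation=cv2.INTER_CUBIC)
cv2.imwrite('pics/c1.png',np.vstack([a,b]))
from h import *
print(tool())
E
```

```text
[[ 0.9082  0.4185 -0.0005  0.2614]
 [ 0.4185 -0.9082  0.0019 -0.567 ]
 [ 0.0003 -0.0019 -1.      0.2554]
 [ 0.      0.      0.      1.    ]]
```

View pics/c1.png

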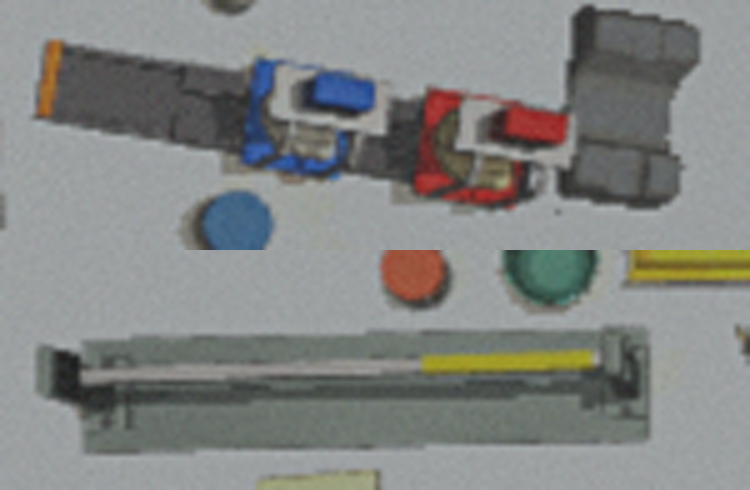

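```bash
python3 - <<'E'
from h import *
a=lambda x,y,z:ray('top',(300+(x-2)/5,188+(y-2)/5),z)
b=lambda x,y,z:ray('top',(130+(x-2)/5,190+(y-252)/5),z)
bl=a(344,90,.17);rd=a(536,125,.17);d=bl-rd
print('grips',bl,rd,np.linalg.norm(d),np.arctan2(d[1],d[0]))
e=a(42,80,.02); print('endstop',e, e-bl)
for p in[(83,343),(85,452),(650,327),(650,437)]:print('base',b(*p,.008))
p=b(422,362,.145);q=b(595,357,.155);print(p,q,np.linalg.norm(p-q),np.arctan2(*(p-q)[[1,0]]))
print('barlow',b(82,377,.123))
u=d/np.linalg.norm(d); goal(bl*0.5+rd*0.5+[-.04,0,.13], np.arctan2(-u[0],u[1]))
E
```

```text
grips [ 0.5083 -0.2673  0.17  ] [ 0.4881 -0.388   0.17  ] 0.12232996327730289 1.4045943291274565
endstop [ 0.5331 -0.0896  0.02  ] [ 0.0247  0.1777 -0.15  ]
base [0.5087 0.4843 0.008 ]
base [0.4312 0.4784 0.008 ]
base [0.5269 0.0816 0.008 ]
base [0.4484 0.08   0.008 ]
[0.4829 0.2226 0.145 ] [0.4867 0.1111 0.155 ] 0.11202212326933068 1.605342789030014
barlow [0.4719 0.447  0.123 ]
shift [ 0.2789 -0.1352 -0.0442]
turn [-0.0016 -0.0012 -0.9728]
```

```bash
python3 -m handwheel '[[1,[0.30,-0.17,-0.06],[0,0,-0.973]],[1,[0.30,-0.17,-0.06],[0,0,-0.973]],[1,[0.30,-0.17,-0.06],[0,0,-0.973]],[1,[0.30,-0.17,-0.06],[0,0,-0.973]],[1,[0.30,-0.17,-0.06],[0,0,-0.973]],[1,[0.30,-0.17,-0.06],[0,0,-0.973]],[1,[0.30,-0.17,-0.06],[0,0,-0.973]],[1,[0.30,-0.17,-0.06],[0,0,-0.973]]]' 40
python3 - <<'E'
from h import *
print(tool(),arm.observe()['joints'])
bl=np.array([0.5083,-0.2673,.28]); goal(bl,1.4046-np.pi/2)
E
```

```text
clock: 0.9
eef_pos: [0.4656, -0.2822, 0.3168]
tool_rot: [-2.389, -2.039, -0.005]
contact_force: [0.3, -0.3, -0.4]
opening: 0.997
[[ 0.1572  0.9876  0.0018  0.4656]
 [ 0.9876 -0.1572  0.0031 -0.2822]
 [ 0.0034  0.0013 -1.      0.3168]
 [ 0.      0.      0.      1.    ]] [-0.7519  0.3501  1.5602  0.0037  1.2322 -0.5953]
shift [0.0213 0.0398 0.0369]
turn [ 0.0012 -0.0034  0.0084]
```

```bash
python3 -m handwheel '[[1,[0.04,0.04,0.0],[0,0,0.008]],[1,[0.04,0.04,0.0],[0,0,0.008]],[1,[0.04,0.04,0.0],[0,0,0.008]]]'
python3 - <<'E'
from h import *
T=tool();np.save('T1.npy',T);im=read_camera('wrist')
print(T)
cv2.imwrite('pics/w1.png',cv2.resize(im[:,:,::-1],(800,600),interpolation=cv2.INTER_CUBIC))
E
```

```text
clock: 1.2
eef_pos: [0.512, -0.2483, 0.3165]
tool_rot: [-2.394, -2.031, -0.005]
contact_force: [-0.8, -1.2, -0.2]
opening: 0.998
[[ 0.1628  0.9867  0.001   0.512 ]
 [ 0.9866 -0.1628  0.0033 -0.2483]
 [ 0.0034  0.0004 -1.      0.3165]
 [ 0.      0.      0.      1.    ]]
```

View pics/w1.png

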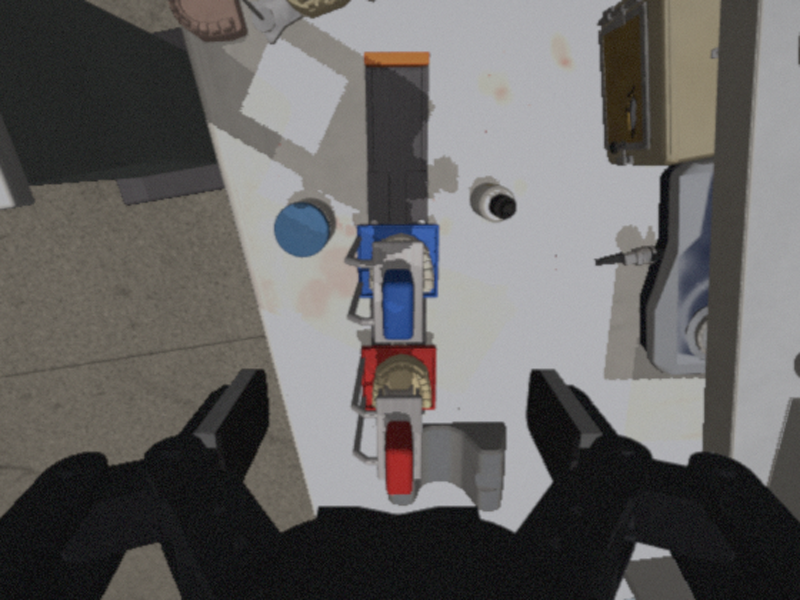

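```bash
python3 - <<'E'
from h import *
T=np.load('T1.npy')
w=lambda x,y,z:ray('wrist',((x+.5)*.7-.5,(y+.5)*.7-.5),z,T)
E=T@calibration('wrist')['T_tool_cam'];print('cam',E[:3,3])
for n,p in dict(bl_far=(398,270),bl_near=(398,337),rd_near=(400,492),rd_far=(400,422)).items():print(n,w(*p,.17))
for n,p in dict(sL=(365,66),sR=(429,66),tL=(369,215),tR=(427,215)).items():print(n,w(*p,.018))
e=(w(365,66,.018)+w(429,66,.018))/2; f=(w(369,215,.018)+w(427,215,.018))/2
print(e,f,np.arctan2(*(e-f)[[1,0]]))
# predicted open etc
for n,x0 in [('blue',.26),]:pass
im=read_camera('wrist')[:,:,::-1]
cv2.imwrite('pics/w1c.png',cv2.resize(im[20:360,235:325],None,fx=2,fy=2))
hsv=cv2.cvtColor(np.ascontiguousarray(im),cv2.COLOR_BGR2HSV)
E
```

```text
cam [ 0.5233 -0.1749  0.4339]
bl_far [ 0.5128 -0.2407  0.17  ]
bl_near [ 0.5056 -0.2845  0.17  ]
rd_near [ 0.4873 -0.4041  0.17  ]
rd_far [ 0.4967 -0.3467  0.17  ]
sL [ 0.5082 -0.0977  0.018 ]
sR [ 0.5619 -0.1066  0.018 ]
tL [ 0.4887 -0.222   0.018 ]
tR [ 0.5421 -0.2309  0.018 ]
[ 0.535  -0.1021  0.018 ] [ 0.5154 -0.2264  0.018 ] 1.4137643328227238
```

```bash
python3 - <<'E'
from h import *
goal([.5087,-.2635,.200],1.4137-np.pi/2);goal([.5087,-.2635,.163])
E
```

```text
shift [-0.0144  0.0006  0.1164]
turn [-0.0005 -0.0031 -0.009 ]
shift [-0.0145  0.0006  0.1534]
```

```bash
python3 -m handwheel '[[1,[-0.0144,0.0006,0.05],[0,-0.003,-0.008]],[1,[-0.0144,0.0006,0.10],[0,-0.003,-0.008]],[1,[-0.0144,0.0006,0.13],[0,-0.003,-0.008]],[1,[-0.0144,0.0006,0.1535],[0,-0.003,-0.008]],[1,[-0.0144,0.0006,0.1535],[0,-0.003,-0.008]]]' 40
python3 - <<'E'
from h import *
goal([.5087,-.2635,.163],1.4137-np.pi/2)
E
```

```text
clock: 1.8
eef_pos: [0.5053, -0.2632, 0.1593]
tool_rot: [-2.386, -2.03, 0.004]
contact_force: [-0.1, 0.5, 0.2]
opening: 0.999
shift [ 0.0003  0.0034 -0.0037]
turn [-0.0086 -0.0042 -0.0036]
```

```bash
python3 -m handwheel '[[-1,[0,0,0],[0,0,0]],[-1,[0,0,0],[0,0,0]],[-1,[0,0,0],[0,0,0]],[-1,[0,0,0],[0,0,0]],[-1,[0,0,0],[0,0,0]],[-1,[0,0,0],[0,0,0]]]' 40
python3 - <<'E'
from h import *
s=arm.observe();print(s['opening'],s['contact_force'])
goal([.528,-.1453,s['eef_pos'][2]],1.4137-np.pi/2)
E
```

```text
clock: 2.4
eef_pos: [0.5064, -0.2638, 0.1605]
tool_rot: [-2.388, -2.032, 0.003]
contact_force: [1.0, 0.0, 5.0]
opening: 0.229
0.22859758313776588 [1.0074 0.0379 4.9988]
shift [0.1204 0.0024 0.0003]
turn [-0.0054 -0.0025 -0.0034]
```

```bash
python3 -m handwheel '[[-1,[0.02,0.001,-0.001],[0,0,-0.003]],[-1,[0.04,0.001,-0.001],[0,0,-0.003]],[-1,[0.06,0.0015,-0.001],[0,0,-0.003]],[-1,[0.08,0.002,-0.001],[0,0,-0.003]],[-1,[0.10,0.002,-0.001],[0,0,-0.003]],[-1,[0.12,0.002,-0.001],[0,0,-0.003]],[-1,[0.12,0.002,-0.001],[0,0,-0.003]],[-1,[0.12,0.002,-0.001],[0,0,-0.003]]]'
python3 - <<'E'
from h import *
s=arm.observe();print(s['opening'],s['contact_force'])
T=tool();np.save('T2.npy',T);im=read_camera('wrist')
goal([.528,-.1453,s['eef_pos'][2]],1.4137-np.pi/2)
cv2.imwrite('pics/w2.png',cv2.resize(im[:,:,::-1],(800,600),interpolation=cv2.INTER_CUBIC))
E
```

```text
clock: 3.2
eef_pos: [0.5271, -0.1452, 0.1614]
tool_rot: [-2.383, -2.037, 0.004]
contact_force: [-0.0, -0.2, -2.6]
opening: 0.231
0.2310885890158706 [-0.0268 -0.2468 -2.5925]
shift [0.0006 0.0006 0.0001]
turn [-0.0062 -0.0023  0.0002]
```

View pics/w2.png

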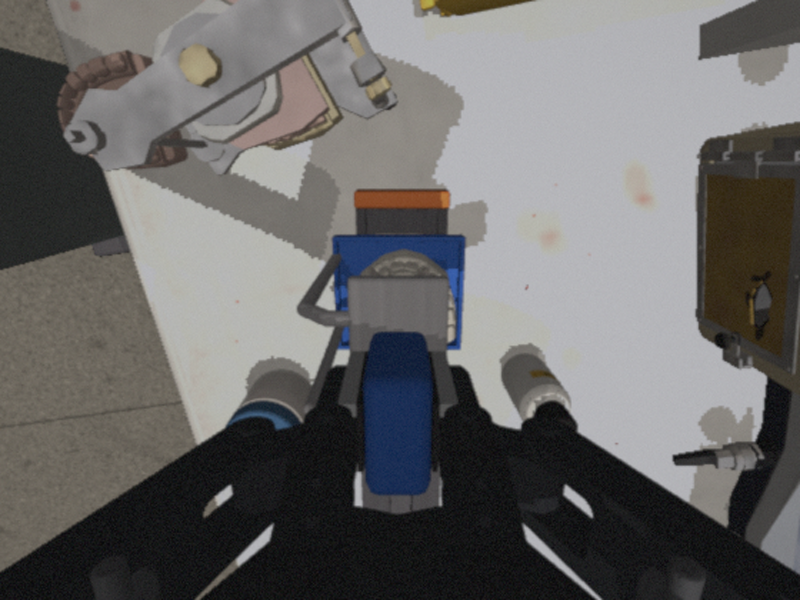

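```bash
python3 - <<'E'
from h import *
T=np.load('T2.npy')
w=lambda x,y,z:ray('wrist',((x+.5)*.7-.5,(y+.5)*.7-.5),z,T)
a=np.array([np.cos(1.4137),np.sin(1.4137),0])
t=w(399,236,.030);e=w(402,207,.018);e2=w(402,190,.018)
print(t,e,e2,'gap tray-stop',(e-t)@a,'tcp-stop',(e-T[:3,3])@a,'tray-tcp',(t-T[:3,3])@a)
E
```

```text
[ 0.5311 -0.1143  0.03  ] [ 0.5351 -0.0998  0.018 ] [ 0.5366 -0.0903  0.018 ] gap tray-stop 0.014918174134812098 tcp-stop 0.04604023120016061 tray-tcp 0.031122057065348513
```

```bash
python3 -m handwheel '[[-1,[0.003,0.001,0],[0,0,0]],[-1,[0.0055,0.001,0],[0,0,0]],[-1,[0.0055,0.001,0],[0,0,0]],[-1,[0.0055,0.001,-0.008],[0,0,0]],[-1,[0.0055,0.001,-0.016],[0,0,0]],[-1,[0.0055,0.001,-0.026],[0,0,0]]]'

```

```text
clock: 3.85
eef_pos: [0.5294, -0.1408, 0.1884]
tool_rot: [-2.384, -2.037, 0.003]
contact_force: [0.2, 0.1, -2.2]
opening: 0.231
```

```bash
python3 -m handwheel '[[-1,[0,0,-0.05],[0,0,0]],[-1,[0,0,-0.10],[0,0,0]],[-1,[0.0,0,-0.145],[0,0,0]],[-1,[0.03,-0.02,-0.15],[0,0,0]],[-1,[0.07,-0.05,-0.15],[0,0,-0.1]],[-1,[0.11,-0.08,-0.15],[0,0,-0.197]],[-1,[0.154,-0.116,-0.15],[0,0,-0.197]],[-1,[0.154,-0.116,-0.15],[0,0,-0.197]]]'
python3 -m handwheel '[[-1,[0,0,0],[0,0,0]],[-1,[0,0,0],[0,0,0]]]'
python3 - <<'E'
from h import *
T=tool();np.save('T3.npy',T);im=read_camera('wrist');print(T)
cv2.imwrite('pics/w3.png',cv2.resize(im[:,:,::-1],(800,600),interpolation=cv2.INTER_CUBIC))
E
```

```text
clock: 4.65
eef_pos: [0.4349, 0.0332, 0.34]
tool_rot: [-2.164, -2.262, 0.003]
contact_force: [-0.7, -0.8, -2.1]
opening: 0.227
clock: 4.85
eef_pos: [0.435, 0.0331, 0.3408]
tool_rot: [-2.165, -2.264, 0.002]
contact_force: [-0.2, -0.2, -2.2]
opening: 0.234
[[-0.0446  0.999  -0.0076  0.435 ]
 [ 0.999   0.0447  0.0052  0.0331]
 [ 0.0056 -0.0074 -1.      0.3408]
 [ 0.      0.      0.      1.    ]]
```

View pics/w3.png

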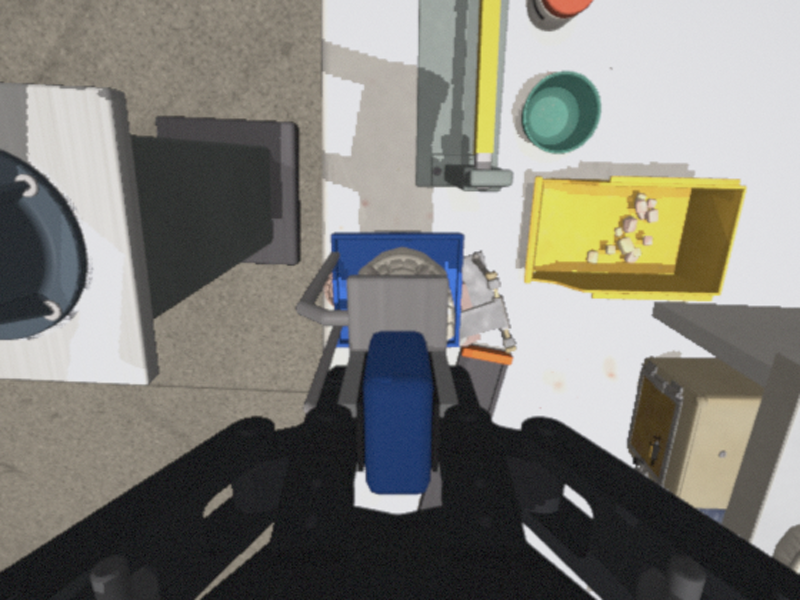

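```bash
python3 - <<'E'
from h import *
T=np.load('T3.npy')
w=lambda x,y,z:ray('wrist',((x+.5)*.7-.5,(y+.5)*.7-.5),z,T)
q=w(485,153,.1553);p=w(490.5,2,.149)
print(q,p,np.arctan2(*(p-q)[[1,0]]),np.linalg.norm(w(476,153,.1553)-w(494,153,.1553)))
th=1.612;a=np.array([np.cos(th),np.sin(th),0]);L=q+.055*a;print('load',L)
# carrier lateral: tray centre in tool frame
c=T[:3,:3].T@(w(398,236,T[2,3]-.159+.026)-T[:3,3]);print('tray front centre in tool',c)
for P in([L[0]-.065,L[1],.068+.159],[L[0],L[1],.068+.159]):goal(np.array(P),th-np.pi/2)
E
```

```text
[0.4864 0.1125 0.1553] [0.482  0.2002 0.149 ] 1.6208859897076149 0.011732017605796292
load [0.4841 0.1674 0.1553]
tray front centre in tool [ 0.0306 -0.0006  0.1332]
shift [ 0.1349 -0.0098  0.1144]
turn [-0.007  -0.0053  0.0025]
shift [0.132  0.0552 0.1139]
turn [-0.007  -0.0053  0.0025]
```

```bash
python3 -m handwheel '[[-1,[0.045,-0.005,0],[-0.007,-0.03,0.0025]],[-1,[0.09,-0.01,0],[-0.007,-0.06,0.0025]],[-1,[0.138,-0.012,0.01],[-0.007,-0.095,0.0025]],[-1,[0.138,-0.012,0.05],[-0.007,-0.095,0.0025]],[-1,[0.138,-0.012,0.09],[-0.007,-0.095,0.0025]],[-1,[0.138,-0.012,0.114],[-0.007,-0.095,0.0025]],[-1,[0.138,-0.012,0.114],[-0.007,-0.095,0.0025]],[-1,[0.138,-0.012,0.114],[-0.007,-0.095,0.0025]]]'
python3 - <<'E'
from h import *
T=tool();print(T)
th=1.612;t=np.array([np.cos(th),np.sin(th),0])
# desired orientation with pitch
y=np.array([np.sin(th),-np.cos(th),0]);x=t*np.cos(.09)-np.array([0,0,1])*np.sin(.09);M=np.c_[x,y,np.cross(x,y)]
print('turn',R.from_matrix(T[:3,:3].T@M).as_rotvec())
for P in([.484,.171,.226],[.484,.171,.211]):goal(P)
E
```

```text
clock: 5.7
eef_pos: [0.4183, 0.1699, 0.2276]
tool_rot: [2.131, 2.217, -0.095]
contact_force: [0.1, 0.5, -2.6]
opening: 0.227
[[-0.0397  0.9992  0.004   0.4183]
 [ 0.9952  0.0399 -0.0896  0.1699]
 [-0.0896  0.0004 -0.996   0.2276]
 [ 0.      0.      0.      1.    ]]
turn [ 0.0003 -0.0002 -0.0013]
shift [-0.0013  0.0657  0.0017]
shift [0.     0.0657 0.0167]
```

```bash
python3 -m handwheel '[[-1,[0,0.015,0],[0,0,0]],[-1,[0,0.03,0],[0,0,0]],[-1,[0,0.045,0],[0,0,0]],[-1,[0,0.058,0],[0,0,0]],[-1,[0,0.0657,0],[0,0,0]],[-1,[0,0.0657,0],[0,0,0]],[-1,[0,0.0657,0],[0,0,0]]]'
python3 - <<'E'
from h import *
goal([.484,.171,.226])
im=read_camera('scene'); cv2.imwrite("pics/s1.png",cv2.resize(im[170:330,120:320,::-1],(800,640),interpolation=cv2.INTER_CUBIC)[:600])
E
```

```text
clock: 6.4
eef_pos: [0.4835, 0.1723, 0.2277]
tool_rot: [2.131, 2.217, -0.096]
contact_force: [-1.2, -0.8, -1.9]
opening: 0.227
shift [-0.0011  0.0005  0.0019]
```

View pics/s1.png

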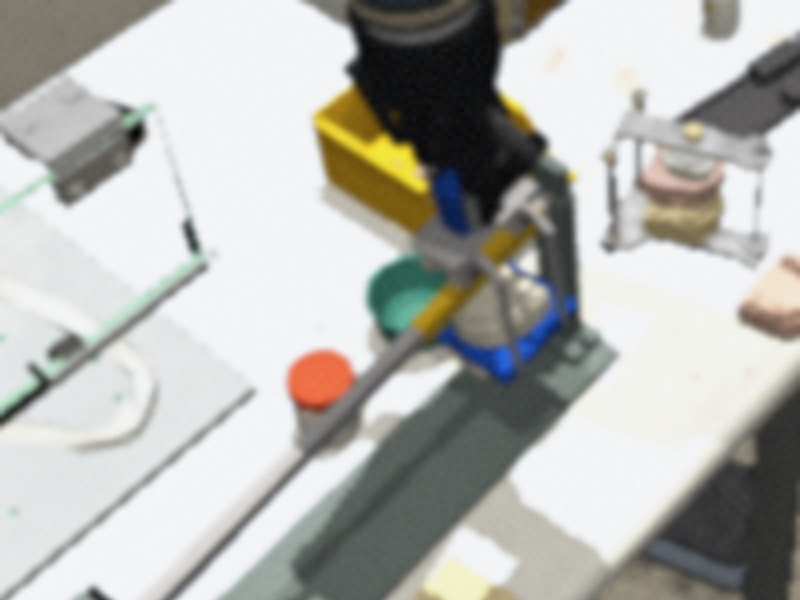

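```bash
python3 -m handwheel '[[-1,[0,0.0005,0.006],[0,0,0]],[-1,[0,0.0005,0.011],[0,0,0]],[-1,[0,0.0005,0.0135],[0,0,0]],[-1,[0,0.0005,0.0135],[0,0,0]]]'; python3 -m handwheel '[[-1,[0,0,0.0015],[0,0,0]],[-1,[0,0,0.003],[0,0,0]],[-1,[0,0,0.003],[0,0,0]]]'
```

```text
clock: 6.85
eef_pos: [0.483, 0.1711, 0.2134]
tool_rot: [2.132, 2.219, -0.099]
contact_force: [-0.2, -0.1, -1.9]
opening: 0.231
clock: 7.15
eef_pos: [0.4831, 0.1708, 0.2103]
tool_rot: [2.132, 2.219, -0.099]
contact_force: [-0.3, 0.2, -2.5]
opening: 0.232
```

```bash
python3 -m handwheel '[[-1,[0,0,0.001],[0,0,0]],[-1,[0,0,0.002],[0,0,0]],[-1,[0,0,0.002],[0,0,0]]]'; python3 -m handwheel '[[-1,[0,0,0.001],[0,0,0]],[-1,[0,0,0.002],[0,0,0]],[-1,[0,0,0.002],[0,0,0]]]'
```

```text
clock: 7.45
eef_pos: [0.4832, 0.1708, 0.2099]
tool_rot: [2.131, 2.218, -0.098]
contact_force: [-2.1, 0.5, 7.5]
opening: 0.228
clock: 7.75
eef_pos: [0.4832, 0.1708, 0.2097]
tool_rot: [2.131, 2.218, -0.097]
contact_force: [-3.1, 1.4, 12.1]
opening: 0.227
```

```bash
python3 -m handwheel '[[-1,[0,0,-0.001],[0,0,0]],[1,[0,0,-0.001],[0,0,0]],[1,[0,0,-0.001],[0,0,0]],[1,[0,0,-0.002],[0,0,0]],[1,[0,0,-0.03],[0,0,0]],[1,[0,0,-0.07],[0,0,0]],[1,[0,0,-0.11],[0,0,0.1]],[1,[0,0,-0.12],[0,0.09,0.197]]]'
python3 - <<'E'
from h import *
im=read_camera('scene'); cv2.imwrite("pics/s2.png",cv2.resize(im[170:400,100:370,::-1],(704,600),interpolation=cv2.INTER_CUBIC))
s=arm.observe();print(s['opening'],s['eef_pos'])
goal([.492,-.372,.31],1.4137-np.pi/2)
E
```

```text
clock: 8.55
eef_pos: [0.4853, 0.1838, 0.3336]
tool_rot: [2.382, 2.034, 0.024]
contact_force: [0.1, 0.1, -0.1]
opening: 1.0
1.0037925352820447 [0.4851 0.1818 0.3336]
shift [-0.5456  0.096   0.021 ]
turn [ 0.0165 -0.0076 -0.0053]
```

View pics/s2.png

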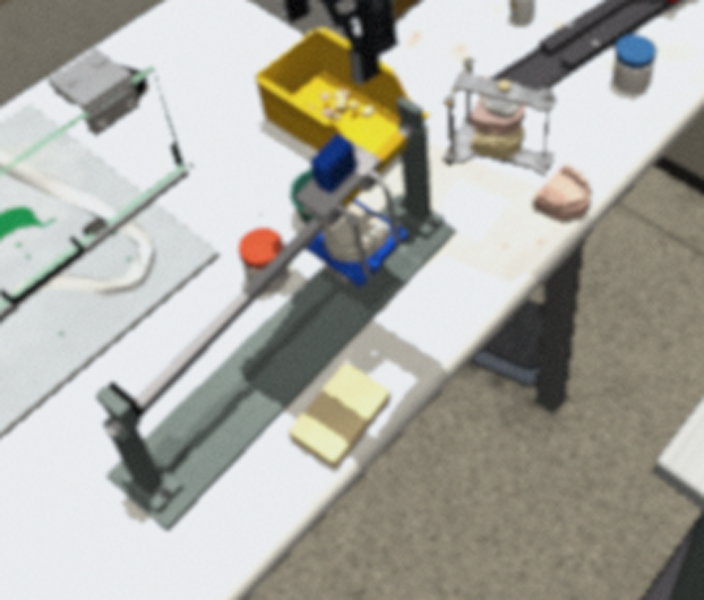

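```bash
python3 - <<'E'
from h import *
T=np.load('T1.npy')
for z in(0,.04,.08,.12,.16):print(z,ray('wrist',(470*.7,425*.7),z,T),ray('top',(300+562/5,188+150/5),z))
E
python3 -m handwheel '[[1,[-0.05,0.01,0.02],[0.0165,-0.0076,-0.0053]],[1,[-0.10,0.02,0.02],[0.0165,-0.0076,-0.0053]],[1,[-0.15,0.03,0.02],[0.0165,-0.0076,-0.0053]],[1,[-0.20,0.04,0.02],[0.0165,-0.0076,-0.0053]],[1,[-0.25,0.05,0.02],[0.0165,-0.0076,-0.0053]],[1,[-0.30,0.06,0.02],[0.0165,-0.0076,-0.0053]],[1,[-0.35,0.07,0.02],[0.0165,-0.0076,-0.0053]],[1,[-0.40,0.08,0.02],[0.0165,-0.0076,-0.0053]]]'
python3 - <<'E'
from h import *
print(tool());goal([.4885,-.388,.31],1.4137-np.pi/2)
E
```

```text
0 [ 0.557  -0.4745  0.    ] [ 0.4903 -0.4641  0.    ]
0.04 [ 0.5539 -0.4469  0.04  ] [ 0.4858 -0.4503  0.04  ]
0.08 [ 0.5508 -0.4193  0.08  ] [ 0.4813 -0.4364  0.08  ]
0.12 [ 0.5477 -0.3916  0.12  ] [ 0.4769 -0.4225  0.12  ]
0.16 [ 0.5446 -0.364   0.16  ] [ 0.4724 -0.4086  0.16  ]
clock: 9.4
eef_pos: [0.4985, -0.2177, 0.3108]
tool_rot: [-2.387, -2.04, 0.003]
contact_force: [1.2, 0.3, -0.2]
opening: 1.0
[[ 0.1556  0.9878 -0.0025  0.4985]
 [ 0.9878 -0.1556  0.0004 -0.2177]
 [ 0.     -0.0025 -1.      0.3108]
 [ 0.      0.      0.      1.    ]]
shift [-0.1698  0.0166  0.0007]
turn [-0.0025 -0.      0.0008]
```

```bash
python3 -m handwheel '[[1,[-0.05,0.005,0],[0,0,0]],[1,[-0.10,0.01,0],[0,0,0]],[1,[-0.14,0.0145,0],[0,0,0]],[1,[-0.17,0.0166,0],[0,0,0]],[1,[-0.17,0.0166,0.03],[0,0,0]],[1,[-0.17,0.0166,0.07],[0,0,0]],[1,[-0.17,0.0166,0.10],[0,0,0]],[1,[-0.17,0.0166,0.10],[0,0,0]]]'
python3 - <<'E'
from h import *
goal([.4885,-.388,.161],1.4137-np.pi/2)
T=tool();np.save('T4.npy',T);im=read_camera('wrist')[:,:,::-1]
b=np.hstack([im[150:360,190:370],cv2.resize(read_camera('scene')[170:380,100:300,::-1],(200,210))])
cv2.imwrite('pics/w4.png',cv2.resize(b,None,fx=2,fy=2,interpolation=cv2.INTER_CUBIC))
E
```

```text
clock: 10.2
eef_pos: [0.4853, -0.3855, 0.2048]
tool_rot: [-2.376, -2.032, 0.004]
contact_force: [0.3, -0.8, 0.0]
opening: 0.998
shift [-0.0023  0.0041  0.0438]
turn [-0.0132 -0.0076  0.0015]
```

View pics/w4.png

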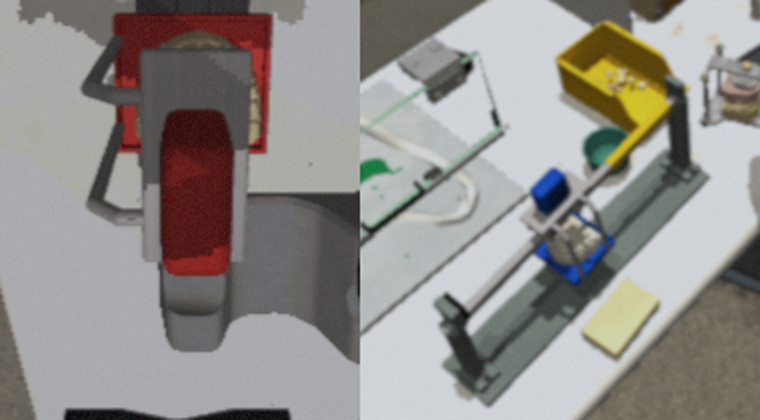

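```bash
python3 - <<'E'
from h import *
T=np.load('T4.npy')
a=np.array([np.cos(1.4137),np.sin(1.4137),0])
n=ray('wrist',(190+196/2,150+262/2),.17,T);f=ray('wrist',(190+197/2,150+140/2),.17,T);print(n,n+.02*a)
goal(np.r_[(n+.02*a)[:2],.161],1.4137-np.pi/2)
E
```

```text
[ 0.4869 -0.4027  0.17  ] [ 0.4901 -0.383   0.17  ]
shift [0.0053 0.0014 0.049 ]
turn [-0.0044 -0.0009  0.0015]
```

```bash
python3 -m handwheel '[[1,[0.0025,0.001,0.02],[-0.004,-0.001,0.0015]],[1,[0.0025,0.001,0.04],[-0.004,-0.001,0.0015]],[1,[0.0025,0.001,0.049],[-0.004,-0.001,0.0015]],[-1,[0.0025,0.001,0.049],[-0.004,-0.001,0.0015]],[-1,[0.0025,0.001,0.049],[-0.004,-0.001,0.0015]],[-1,[0.0025,0.001,0.049],[-0.004,-0.001,0.0015]],[-1,[0.0025,0.001,0.049],[-0.004,-0.001,0.0015]],[-1,[0.0025,0.001,0.049],[-0.004,-0.001,0.0015]]]' 40
python3 - <<'E'
from h import *
s=arm.observe();print(s['contact_force'])
goal([.528,-.143,.1612],1.4137-np.pi/2)
E
```

```text
clock: 11.1
eef_pos: [0.4898, -0.3862, 0.162]
tool_rot: [2.387, 2.039, -0.0]
contact_force: [0.3, -0.3, 3.9]
opening: 0.226
[ 0.2763 -0.2701  3.8945]
shift [ 0.2462 -0.0003  0.0005]
turn [ 0.0015  0.0015 -0.    ]
```

```bash
python3 -m handwheel '[[-1,[0.03,0,0],[0,0,0]],[-1,[0.065,0,0],[0,0,0]],[-1,[0.1,0,0],[0,0,0]],[-1,[0.135,0,0],[0,0,0]],[-1,[0.17,0,0],[0,0,0]],[-1,[0.20,0,0],[0,0,0]],[-1,[0.225,0,0],[0,0,0]],[-1,[0.24,0,0],[0,0,0]]]'
python3 -m handwheel '[[-1,[0,0,0],[0,0,0]]]'
python3 - <<'E'
from h import *
T=tool();np.save('T5.npy',T);im=read_camera('wrist')[:,:,::-1]
b=np.hstack([im[120:300,190:370],cv2.resize(read_camera('scene')[170:380,100:300,::-1],(171,180))])
cv2.imwrite('pics/w5.png',cv2.resize(b,None,fx=2.2,fy=2.2,interpolation=cv2.INTER_CUBIC))
print(T)
E
```

```text
clock: 11.9
eef_pos: [0.5275, -0.1475, 0.1621]
tool_rot: [2.385, 2.041, -0.0]
contact_force: [0.5, -0.1, -1.2]
opening: 0.232
clock: 12.0
eef_pos: [0.5275, -0.1459, 0.1621]
tool_rot: [2.383, 2.044, -0.0]
contact_force: [-0.6, -0.2, -2.0]
opening: 0.229
[[ 0.1524  0.9883  0.001   0.5275]
 [ 0.9883 -0.1524 -0.0014 -0.1459]
 [-0.0012  0.0012 -1.      0.1621]
 [ 0.      0.      0.      1.    ]]
```

View pics/w5.png

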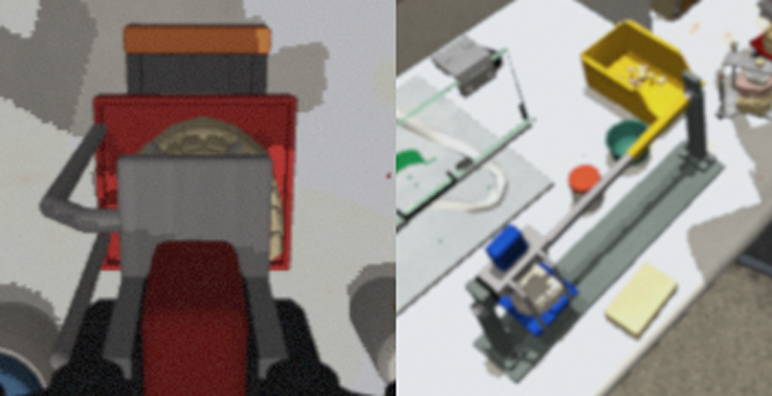

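```bash
python3 - <<'E'
from h import *
T=np.load('T5.npy')
a=np.array([np.cos(1.4137),np.sin(1.4137),0])
t=ray('wrist',(279,163.5),.03,T);e=ray('wrist',(279,144),.018,T)
print((e-t)@a,(t-T[:3,3])@a,(e-T[:3,3])@a)
E
```

```text
0.01426808446149177 0.03179438612204283 0.0460624705835346
```

```bash
python3 -m handwheel '[[-1,[0.003,0,0],[0,0,0]],[-1,[0.005,0,0],[0,0,0]],[-1,[0.005,0,0],[0,0,0]],[-1,[0.005,0,-0.008],[0,0,0]],[-1,[0.005,0,-0.016],[0,0,0]],[-1,[0.005,0,-0.026],[0,0,0]]]'

```

```text
clock: 12.7
eef_pos: [0.528, -0.1426, 0.1885]
tool_rot: [2.386, 2.042, -0.001]
contact_force: [0.3, 0.7, -2.5]
opening: 0.23
```

```bash
python3 -m handwheel '[[-1,[0,0,-0.05],[0,0,0]],[-1,[0,0,-0.10],[0,0,0]],[-1,[0.0,0,-0.145],[0,0,0]],[-1,[0.03,-0.02,-0.15],[0,0,0]],[-1,[0.07,-0.05,-0.15],[0,0,-0.1]],[-1,[0.11,-0.08,-0.15],[0,0,-0.2]],[-1,[0.154,-0.116,-0.15],[0,0,-0.2]],[-1,[0.154,-0.116,-0.15],[0,0,-0.2]]]'
python3 - <<'E'
from h import *
cat='''
def pitched(P,th=1.612):
    T=tool();t=np.array([np.cos(th),np.sin(th),0]);y=np.array([np.sin(th),-np.cos(th),0]);x=t*np.cos(.09)-np.array([0,0,1])*np.sin(.09)
    print('shift',T[:3,:3].T@(np.array(P)-T[:3,3]),'turn',R.from_matrix(T[:3,:3].T@np.c_[x,y,np.cross(x,y)]).as_rotvec())
'''
open('h.py','a').write(cat);exec(cat)
pitched([.4183,.171,.34]);pitched([.4183,.171,.2275])
E
```

```text
clock: 13.5
eef_pos: [0.4321, 0.0319, 0.3385]
tool_rot: [-2.164, -2.273, 0.002]
contact_force: [0.4, -1.0, -1.3]
opening: 0.229
shift [ 0.1396 -0.007  -0.0013] turn [-0.003  -0.0913  0.0081]
shift [ 0.1394 -0.0066  0.1112] turn [-0.003  -0.0913  0.0081]
```

```bash
python3 -m handwheel '[[-1,[0.045,-0.004,0],[-0.003,-0.03,0.008]],[-1,[0.09,-0.007,0],[-0.003,-0.06,0.008]],[-1,[0.1395,-0.007,0.01],[-0.003,-0.0913,0.008]],[-1,[0.1395,-0.007,0.05],[-0.003,-0.0913,0.008]],[-1,[0.1395,-0.007,0.09],[-0.003,-0.0913,0.008]],[-1,[0.1395,-0.007,0.111],[-0.003,-0.0913,0.008]],[-1,[0.1395,-0.007,0.111],[-0.003,-0.0913,0.008]],[-1,[0.1395,-0.007,0.111],[-0.003,-0.0913,0.008]]]'
python3 -c "
from h import *
pitched([.4835,.171,.2270]);pitched([.4835,.171,.2105])"
```

```text
clock: 14.3
eef_pos: [0.4187, 0.171, 0.2284]
tool_rot: [2.129, 2.218, -0.095]
contact_force: [0.5, 1.0, -2.7]
opening: 0.227
shift [-0.0025  0.0647  0.0017] turn [ 0.001  -0.     -0.0002]
shift [-0.001   0.0647  0.0181] turn [ 0.001  -0.     -0.0002]
```

```bash
python3 -m handwheel '[[-1,[-0.001,0.015,0],[0,0,0]],[-1,[-0.001,0.03,0],[0,0,0]],[-1,[-0.001,0.045,0],[0,0,0]],[-1,[-0.001,0.058,0],[0,0,0]],[-1,[-0.001,0.0647,0],[0,0,0]],[-1,[-0.001,0.0647,0.001],[0,0,0]],[-1,[-0.001,0.0647,0.008],[0,0,0]],[-1,[-0.001,0.0647,0.013],[0,0,0]]]'
python3 -m handwheel '[[-1,[0,0,0.0015],[0,0,0]],[-1,[0,0,0.003],[0,0,0]],[-1,[0,0,0.003],[0,0,0]]]'
python3 -m handwheel '[[-1,[0,0,0.001],[0,0,0]],[-1,[0,0,0.002],[0,0,0]],[-1,[0,0,0.002],[0,0,0]]]'
```

```text
clock: 15.1
eef_pos: [0.4823, 0.1713, 0.2149]
tool_rot: [2.13, 2.219, -0.097]
contact_force: [-0.2, -1.4, -2.3]
opening: 0.228
clock: 15.4
eef_pos: [0.4823, 0.1711, 0.2119]
tool_rot: [2.129, 2.219, -0.097]
contact_force: [-0.2, -0.0, -2.5]
opening: 0.224
clock: 15.7
eef_pos: [0.4825, 0.1712, 0.2113]
tool_rot: [2.129, 2.219, -0.096]
contact_force: [-1.5, 1.0, 7.5]
opening: 0.227
```

Contact at the expected height (7.5 N up). One quick look before releasing.

```bash
python3 - <<'E'
from h import *
im=read_camera('scene'); cv2.imwrite("pics/s3.png",cv2.resize(im[170:400,100:370,::-1],(704,600),interpolation=cv2.INTER_CUBIC))
E
```

```text
(no output)
```

View pics/s3.png

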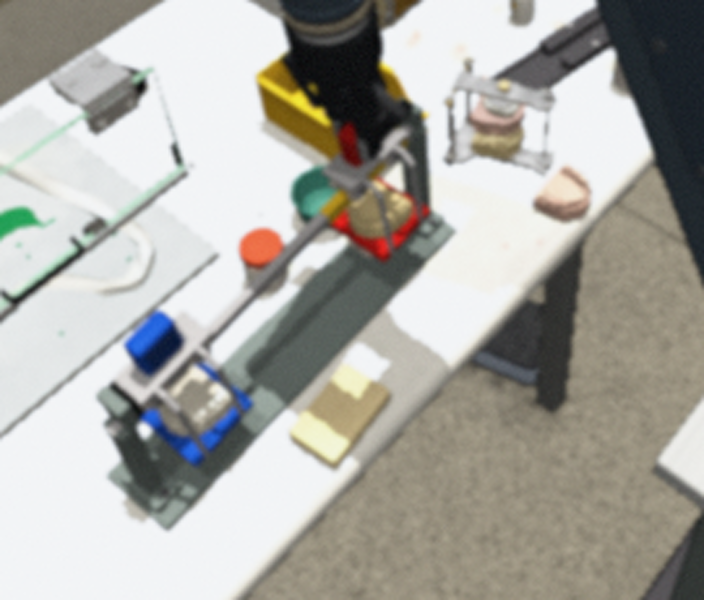

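Blue stands at the stop (grip at ~(155,343)) and red is seated on the yellow part (~(345,150)). Releasing.

```bash
python3 -m handwheel '[[-1,[0,0,-0.001],[0,0,0]],[1,[0,0,-0.001],[0,0,0]],[1,[0,0,-0.001],[0,0,0]],[1,[0,0,-0.002],[0,0,0]],[1,[0,0,-0.03],[0,0,0]],[1,[0,0,-0.07],[0,0,0]],[1,[0,0,-0.11],[0,0,0.1]],[1,[-0.03,0,-0.12],[0,0.09,0.197]]]'
for i in 1 2 3 4 5; do python3 -m handwheel '[[1,[0,0,0],[0,0,0]],[1,[0,0,0],[0,0,0]],[1,[0,0,0],[0,0,0]],[1,[0,0,0],[0,0,0]],[1,[0,0,0],[0,0,0]],[1,[0,0,0],[0,0,0]],[1,[0,0,0],[0,0,0]],[1,[0,0,0],[0,0,0]]]' >/dev/null; done
python3 - <<'E'
from h import *
im=read_camera('scene'); cv2.imwrite("pics/s4.png",cv2.resize(im[170:400,100:370,::-1],(704,600),interpolation=cv2.INTER_CUBIC));print(arm.observe()['clock'])
E
```

```text
clock: 16.55
eef_pos: [0.4852, 0.1568, 0.3378]
tool_rot: [2.375, 2.043, 0.027]
contact_force: [1.0, -1.3, -0.3]
opening: 1.0
20.6
```

View pics/s4.png

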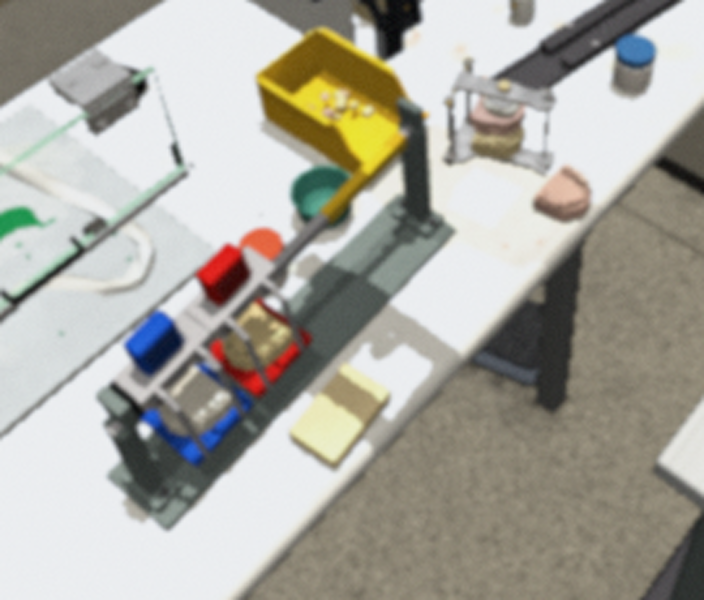

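```bash
for i in 1 2; do python3 -m handwheel '[[1,[0,0,0],[0,0,0]],[1,[0,0,0],[0,0,0]],[1,[0,0,0],[0,0,0]],[1,[0,0,0],[0,0,0]],[1,[0,0,0],[0,0,0]],[1,[0,0,0],[0,0,0]],[1,[0,0,0],[0,0,0]],[1,[0,0,0],[0,0,0]]]' >/dev/null; done
python3 - <<'E'
from h import *
def cen(im):
    h=cv2.cvtColor(np.ascontiguousarray(im),cv2.COLOR_BGR2HSV)[:70]; o=[]
    for lo,hi in(((112,150,60),(130,255,255)),((170,150,60),(180,255,255))):
        m=cv2.moments(cv2.inRange(h,lo,hi),True); o.append((m['m10']/m['m00'],m['m01']/m['m00'],m['m00']))
    return np.array(o)
def grab(): return cv2.resize(read_camera('scene')[170:400,100:370,::-1],(704,600),interpolation=cv2.INTER_CUBIC)
a=cv2.imread('pics/s4.png');b=grab()
print(np.abs(a[200:500,80:340].astype(int)-b[200:500,80:340]).mean())
for n,p,z in(('blue grip',(158,322),.287),('red grip',(228,257),.287)):
    pass
f=lambda p,z:ray('scene',(100+p[0]*270/704,170+p[1]*230/600),z)
# grip top centres: bar top at park + 166-97
B=f((156,335),.189);Rr=f((224,266),.196);print(B,Rr,np.linalg.norm(B-Rr))
print(arm.observe()['clock'])
arm.close_job()
E
```

```text
1.1549017094017093
[0.4707 0.4103 0.189 ] [0.4743 0.3357 0.196 ] 0.07493085091683725
22.25
the job is handed in; nothing more can be done
```

Both carriers are on the rail and the job is handed in at 22.3 s of the 70 s allowed. Blue stands against the lower stop and red stands against blue. I slid each one to the open end of the track, lifted it out and carried it over the articulator. I then hooked it over the yellow part of the bar and released it there, so it rolled down on its own.

- **Position:** in the last scene pictures, taken 1.65 s apart, both carriers are upright and the rail area shows only image noise between them. The two grips measured 75 mm apart, against 76 mm expected.
- **Clearance:** the gripper was open and well above the upper end of the rail, touching nothing. The bystanders in view (jars, bowl, wax block, pink model) looked unmoved. The glue bottle was only partly in view and not checked.
- **Forces:** the readings I took, at the end of each move, never exceeded about 12 N.
- **Disagreements:** I gripped each carrier about 3–4 mm off-centre along its length. I corrected this from the wrist camera before lifting. No check failed.

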